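Height check of two castings under a bridge gauge

ROBOT

A 6-joint arm with a two-finger parallel gripper is mounted at the origin on the work surface. World frame = base frame: x ahead of the robot, y to its left, z up, the work surface at z = 0. Lengths are in m, angles in rad, forces in N, time in s.
With the tool pointing down it reaches from about 0.325 to 1 m from the base axis. Payload 5.1 kg.
Tool frame: the origin (TCP) lies at the very end of the fingers, on their centre line; the grasp point (between the pads) lies 19 mm behind it; z points along the fingers, y is the direction in which the jaws open and shut (so a half turn about z gives the same grasp; the last joint's range is limited). The gripper opens to 85 mm and grips with 20 to 120 N. Pads are 22 mm wide; open, the fingers measure 114 mm over their backs; the gripper's body (76 mm by 85 mm) begins 54 mm behind the grasp point. The pads swing forward as they close: fully open they stand 13 mm farther back than shut.
Start: joints at [1.117, 0.124, 1.65, -0, 1.367, -0.083], TCP at [0.236, 0.606, 0.231] pointing down, gripper open.
Joint ranges: [-2.61, 2.61], [-1.02, 2.33], [0.03, 2.71], [-1.35, 4.49], [0.32, 2.68], [-2.91, 2.91]. Speed limits (rad/s): [2.57, 2.57, 3.14, 3.14, 3.14, 3.14].

INTERFACE

Orientations are given as a unit quaternion [x, y, z, w].
In Python, from workcell import r gives the robot as it stands. The module is installed in compiled form; this text tells all that it offers.
- The arm moves only by the tool apply_moves, never from a script. Its argument "motion" is a list of rows, each an object of numbers: "jaw": the finger opening in mm, from 0 to 85.4; "x", "y", "z": the shift along the world's x, y, z in mm; "turn": the turn about the world's z in rad. A call has 1 to 20 rows; each row shifts and turns the commanded pose from where the row before left it; what a row does not reach is not made up. A row lasts 1/10 s, in which the tool goes at most 50 mm and 8.59 degrees, less where a joint would pass 70% of its speed; a pose out of reach is approached as far as the arm can. A call with a gripper value outside its range is refused whole. The fingers move at their own pace and stop on an object; "newtons" is the grip in N (left out, the last holds). Time passes only in rows, so rows that do not move let the fingers close. It gives the time, the measured TCP pose, the force and the opening at its end, in the units of the state.
- r.state(): the state, without advancing time (a new reading comes with each control period).
- r.camera(name): name is "scene" or "top" or "wrist"; returns the picture (420x560x3 uint8, red, green, blue); there is no depth.
- r.camera_model(name): a dict with "fx", "fy", "cx", "cy" (pixels), "xyz" and "attitude" of the camera in the world. Camera axes: x right, y down, z forward; pixel columns grow to the right and rows downward; lengths in m; the calibration is good to about 2 mm. A picture is of the moment at which its call begins: read the wrist's pose just before it. camera_model takes no time and is no camera call; for the wrist camera it gives the pose at the moment of the call.
- r.finish_job(): hands the job in, once; it reports no verdict.
The state is a dict: "clock": time; "joint_pos": joint angles; "joint_vel": joint speeds; "joint_efforts": joint torques, N m; "position": TCP position; "eef_rot": TCP orientation; "contact_force": force on the tool from outside, world axes, zero at the start; "wrist_torque": the same for the moment, N m; "finger_gap": finger opening in m.
Only numpy, scipy, OpenCV 4.12 (cv2) and the standard library are available. Lean on these libraries where they do the work, as an engineer would, in place of code of your own. Each camera call takes 0.05 s, during which the arm holds its last target. There are 200 camera calls.

TASK

Check both castings on the height gauge: slide each one flat along the plate, without lifting it, nose first up to and under the fixed bridge bar, pushing gently and never forcing it. Push the one that clears on under the bar until its nose rests flush against the end stop and leave it there; the one that is too tall will stop against the bar: keep it lightly pressed against the bar for half a second to be sure, then draw it back until its nose stands at least 30 mm clear in front of the bar and leave it on the plate. Do not disturb the jar, dish or wrench beside the gauge.

Things in the scene. Friction and masses are not known exactly. Their poses are not given: they have to be found in the camera images.
- gauge: fixed steel plate, 330 x 290 mm, 10 mm thick, on the desk. Origin on the desk surface, mid-width; x is the sliding direction, away from the robot, towards bridge and stop; y left, z up. Plate from x = -200 to 130 mm, y = -145 to 145 mm, top at z = 10 mm. Smooth and oiled: castings slide on it with friction about 0.2 (1 to 2 N).
- bridge: fixed, rigid bar along y on two end posts; origin and axes as the gauge. Bar 24 mm wide: front face x = 45, rear face x = 69 mm; underside z = 52 mm (42 mm above the plate), top z = 70 mm; free width between posts y = -123 to 123 mm. More than 25 N between a casting and it is forcing.
- stop: fixed, rigid strip along y behind the bridge, 240 mm long, 22 mm high above the plate; origin and axes as the gauge. The face that meets the nose is at x = 105 mm; a casting there still has 70 mm of its tail in front of the bar. More than 25 N between a casting and it is forcing.
- casting_a: one of the two castings: cast-aluminium housing along its x axis: foot 130 (x) x 44 (y) x 26 mm high, flat sides; on it a 30 mm wide flat-topped block, from the nose (+x end) 96 mm back. Block top 40 mm above the underside, on an over-height casting 44 mm. Boss 18 mm across, 36 mm high at x = -48 mm. Origin: centre of underside. Loose, 0.35 to 0.7 kg.
- casting_b: the other: cast-aluminium housing along its x axis: foot 130 (x) x 44 (y) x 26 mm high, flat sides; on it a 30 mm wide flat-topped block, from the nose (+x end) 96 mm back. Block top 40 mm above the underside, on an over-height casting 44 mm. Boss 18 mm across, 36 mm high at x = -48 mm. Origin: centre of underside. Loose, 0.35 to 0.7 kg.
- casting_a_nose (a point): middle of casting_a's flat nose face, 65 mm ahead of its origin along x, 13 mm above the underside. Exactly one of the two castings is over height, either one: they look alike and it must be found by feel.
- casting_b_nose (a point): the same point on casting_b. Both castings start on the plate side by side, about 120 mm apart, noses towards the bar and 30 to 100 mm short of it, turned up to 0.13 rad from the gauge's x axis.
- jar: bystander: white plastic jar of thin rods, 90 mm across, jar 110 mm high, rods to 145 mm; origin at the middle of its underside
- dish: bystander: shallow white plastic dish, 110 mm across, 28 mm high; origin at the middle of its underside
- wrench: bystander: steel wrench lying on the desk; origin on its underside
Things that resemble listed ones, but are neither listed nor needed, are in the scene too. What is shaped like the casting_b but black, blue or yellow is not meant.

How it is judged:
On the way:
1. the too-tall casting has been pushed up to the bar and felt against its front face (pressed with more than 1.5 N for 0.3 s) (((contact force between casting_a and bridge above 1.5 N and x of casting_a_nose in the frame of gauge between 0.04 and 0.051 m) or (contact force between casting_b and bridge above 1.5 N and x of casting_b_nose in the frame of gauge between 0.04 and 0.051 m))), for 0.3 s.
At the end, for the whole second after the job is handed in: One casting (the one that clears) is under the bar with the middle of its nose within 3.5 mm of the end stop's face; the other (too tall) stands on the plate with its nose at least 30 mm in front of the bar's front face; both at rest on the plate and released (((x of casting_a_nose in the frame of gauge above 0.1015 m and x of casting_b_nose in the frame of gauge below 0.015 m) or (x of casting_b_nose in the frame of gauge above 0.1015 m and x of casting_a_nose in the frame of gauge below 0.015 m)) and z of each of casting_a, casting_b in the frame of gauge above 0.005 m and linear speed of each of casting_a, casting_b below 0.01 m/s); the robot touches nothing.
It fails at once if a casting is forced: more than 25 N between it and the bridge (contact force between any of casting_a, casting_b and bridge above 25 N).
It fails at once if a casting is forced: more than 25 N between it and the stop (contact force between any of casting_a, casting_b and stop above 25 N).
It fails at once if a casting is lifted more than 12 mm off the plate, or tipped more than 0.3 rad (z of any of casting_a, casting_b in the frame of gauge above 0.022 m or angle between any of casting_a, casting_b's own z axis and vertical above 0.3 rad).
It fails at once if jar, dish or wrench is moved more than 20 mm (distance of any of jar, dish, wrench from where it was at the start of the episode above 0.02 m).
It also fails if it takes over 67 s, if anything falls off the work surface, if the arm or the gripper's body presses on something with over 40 N, if the wrist force passes 120 N, or if a joint passes its speed limit or range.

## Working session

There is one attempt and no reset: what is moved stays moved. The work goes in short steps, Python scripts to look and compute and a tool call to move; the robot and the scene stay as the last step left them, time stands still between calls to the robot, and variables do not carry over. Pictures are saved under pics/ and viewed, about 8 in all and at most 12, crops included, and the job is handed in when it is done.

Besides the shell and the picture viewer there is one more tool, called after ">>>" by a JSON object that holds its "api" and its "payload", one argument or row to a line. apply_moves: Moves the arm, as the interface text tells. Its arguments: {"type":"object","properties":{"motion":{"type":"array","items":{"type":"object","properties":{"jaw":{"type":"number"},"x":{"type":"number"},"y":{"type":"number"},"z":{"type":"number"},"turn":{"type":"number"}}}},"newtons":{"type":"number"}},"required":["motion"]}

```bash
mkdir -p pics
python3 - <<'E'
from workcell import r
import cv2
s=r.state();print({k:s[k] for k in('clock','position','eef_rot','contact_force','finger_gap')})
for n in('scene','top'):
    cv2.imwrite(f'pics/{n}0.png',r.camera(n)[:,:,::-1]);print(n,r.camera_model(n))
E
```

```text
{'clock': 0.0, 'position': array([0.23526272, 0.60527177, 0.23003787]), 'eef_rot': array([ 1.84318127e-01,  9.82866072e-01, -1.01596602e-03, -2.82004311e-04]), 'contact_force': array([ 0.16335577, -0.26164383, -0.43993787]), 'finger_gap': 0.08512332602494102}
scene {'fx': 423.4619065168322, 'fy': 423.4619065168322, 'cx': 280.6317694180513, 'cy': 216.4345583064934, 'xyz': array([1.38917023, 0.36394339, 0.79602177]), 'attitude': array([ 0.51195836,  0.74847496, -0.35470626, -0.227744  ])}
top {'fx': 491.40459769989076, 'fy': 491.40459769989076, 'cx': 283.21914845576174, 'cy': 208.47547822763946, 'xyz': array([0.32011632, 0.01601665, 1.14525796]), 'attitude': array([-0.69084652,  0.71538411, -0.07675288,  0.07117346])}
```

View pics/top0.png

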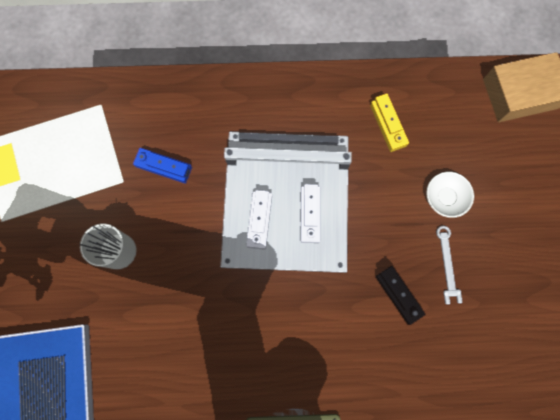

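View pics/scene0.png

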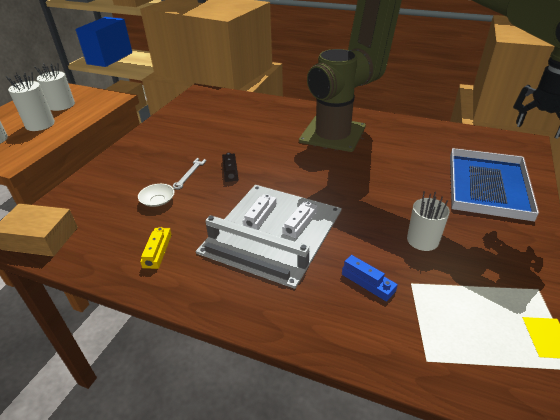

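Left in the top view the castings are white at (259,216) and (310,212), noses up towards the bar. The lookalikes are blue (162,164), yellow (390,122) and black (400,295), which I exclude by colour. A close crop will confirm the choice.

```bash
cat > h.py <<'E'
import numpy as np, cv2
from scipy.spatial.transform import Rotation as R
def ray(m,uv,z):
    d=R.from_quat(m['attitude']).apply([(uv[0]-m['cx'])/m['fx'],(uv[1]-m['cy'])/m['fy'],1]); p=np.array(m['xyz'])
    return p+d*(z-p[2])/d[2]
def proj(m,P):
    c=R.from_quat(m['attitude']).inv().apply(np.asarray(P)-m['xyz']); return m['fx']*c[0]/c[2]+m['cx'],m['fy']*c[1]/c[2]+m['cy']
E
python3 - <<'E'
from h import *
im=cv2.imread('pics/top0.png')
c=cv2.resize(im[125:275,215:360],None,fx=4,fy=4,interpolation=cv2.INTER_CUBIC)
for k in range(0,150,25):
    cv2.putText(c,str(125+k),(0,4*k+10),0,.35,(0,255,255),1);cv2.putText(c,str(215+k),(4*k,595),0,.35,(0,255,255),1)
cv2.imwrite('pics/c1.png',c)
E
```

```text
(no output)
```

View pics/c1.png

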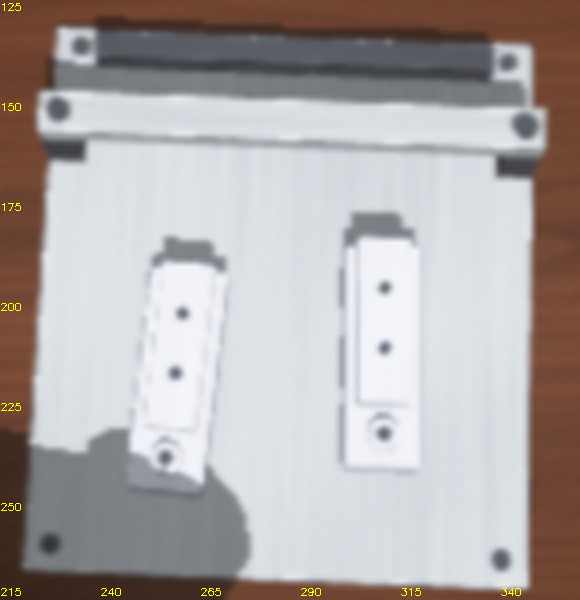

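Run:
```python
from h import *
from workcell import r
m=r.camera_model('top')
p=lambda u,v,z:ray(m,(215+u/4,125+v/4),z)[:2]
bl,br,fl,fr=[p(*a,.01) for a in((57,28),(531,44),(22,569),(527,588))]
print(bl,br,fl,fr,[np.linalg.norm(a) for a in(bl-br,fl-fr,bl-fl,br-fr)])
d=(bl+br)/2-(fl+fr)/2; a1=np.arctan2(d[1],d[0]); w=(bl-br)+(fl-fr); a2=np.arctan2(-w[0],w[1]); a=(a1+a2)/2
X=np.array([np.cos(a),np.sin(a)]);Y=np.array([-X[1],X[0]])
o=(bl+br+fl+fr)/4+.035*X
print('yaw',a1,a2,'o',o)
g=lambda q:np.round([(q-o)@X*1e3,(q-o)@Y*1e3],1)
print('bar front top',g(p(45,135,.07)),g(p(543,152,.07)))
for n,h1,h2,b,t1,t2,nz in(('L',(182,313),(175,373),(165,457),(130,487),(203,492),(193,262)),('R',(385,288),(385,348),(384,433),(344,468),(419,471),(385,238))):
    P=p(*h1,.05);B=p(*b,.046);T=(p(*t1,.036)+p(*t2,.036))/2;N=p(*nz,.051)
    e=(P-B);ya=np.arctan2(e[1],e[0]);e/=np.linalg.norm(e)
    C=B+.048*e
    print(n,'C world',C,'from tail',T+.065*e,'from nose',N-.065*e,'yaw',ya,'rel',ya-a,'gauge',g(C),'nose',g(C+.065*e))
```

```text
[0.75673383 0.12765146] [ 0.73666558 -0.16105143] [0.42812486 0.15188745] [ 0.40708646 -0.13806079] [np.float64(0.28939953554156295), np.float64(0.2907105006241333), np.float64(0.3295015001781407), np.float64(0.33038002643320247)]
yaw -0.07162974133852926 -0.07091960119222222 o [ 0.61706382 -0.00738583]
bar front top [ 42.3 140.2] [  42.8 -144.4]
L C world [0.53239937 0.05957316] from tail [0.53209652 0.0571958 ] from nose [0.53207204 0.05678268] yaw -0.14370999930503697 rel -0.07243532803966124 gauge [-89.2  60.8] nose [-24.4  56.1]
R C world [ 0.54223016 -0.06014934] from tail [ 0.53986421 -0.05927659] from nose [ 0.5419241  -0.05995883] yaw -0.051123486658513934 rel 0.0201511846068618 gauge [-70.9 -58. ] nose [ -5.9 -56.6]
```

The gauge measures 0.290 x 0.330 m with yaw -0.071, which matches its description. The white castings are the right ones. I'm going to the left one first: grasp point (0.493, 0.064), yaw about -0.14.

>>> {"api": "apply_moves", "payload": {
  "motion": [
    {"x": 18,"y": -38,"turn": 0.016,"jaw": 85},
    {"x": 18,"y": -38,"turn": 0.016},
    {"x": 18,"y": -38,"turn": 0.016},
    {"x": 18,"y": -38,"turn": 0.016},
    {"x": 18,"y": -39,"turn": 0.016},
    {"x": 18,"y": -39,"turn": 0.016},
    {"x": 19,"y": -39,"turn": 0.016},
    {"x": 19,"y": -39,"turn": 0.016},
    {"x": 19,"y": -39,"turn": 0.016},
    {"x": 19,"y": -39,"turn": 0.016},
    {"x": 19,"y": -39,"turn": 0.016},
    {"x": 18,"y": -39,"turn": 0.016},
    {"x": 18,"y": -39,"turn": 0.016},
    {"x": 18,"y": -39,"turn": 0.017},
    {"z": -30},
    {"z": -40},
    {"z": -40},
    {"z": 0},
    {"z": 0},
    {"z": 0}
  ],
  "newtons": 20
}}

```text
validation failed for argument at $.mo...
```

The call was refused on validation, with the reason cut off. I'll try a shorter one to see what it accepts.

>>> {"api": "apply_moves", "payload": {
  "motion": [
    {"x": 18,"y": -38,"z": 0,"turn": 0.016,"jaw": 85},
    {"x": 18,"y": -38,"z": 0,"turn": 0.016,"jaw": 85}
  ],
  "newtons": 20
}}

```text
clock: 0.3
position: [0.2713, 0.5291, 0.2302]
eef_rot: [0.167, 0.986, -0.001, -0.0]
contact_force: [0.7, -0.5, 0.1]
finger_gap: 0.0851
```

>>> {"api": "apply_moves", "payload": {
  "motion": [
    {"x": 18,"y": -39,"z": 0,"turn": 0.016,"jaw": 85},
    {"x": 18,"y": -39,"z": 0,"turn": 0.016,"jaw": 85},
    {"x": 18,"y": -39,"z": 0,"turn": 0.016,"jaw": 85},
    {"x": 18,"y": -39,"z": 0,"turn": 0.016,"jaw": 85},
    {"x": 18,"y": -39,"z": 0,"turn": 0.016,"jaw": 85},
    {"x": 18,"y": -39,"z": 0,"turn": 0.016,"jaw": 85},
    {"x": 18,"y": -39,"z": 0,"turn": 0.016,"jaw": 85},
    {"x": 19,"y": -39,"z": 0,"turn": 0.016,"jaw": 85},
    {"x": 19,"y": -39,"z": 0,"turn": 0.016,"jaw": 85},
    {"x": 19,"y": -39,"z": 0,"turn": 0.016,"jaw": 85},
    {"x": 19,"y": -38,"z": 0,"turn": 0.016,"jaw": 85},
    {"x": 19,"y": -38,"z": 0,"turn": 0.016,"jaw": 85},
    {"x": 0,"y": 0,"z": -30,"turn": 0,"jaw": 85},
    {"x": 0,"y": 0,"z": -40,"turn": 0,"jaw": 85},
    {"x": 0,"y": 0,"z": -40,"turn": 0,"jaw": 85},
    {"x": 0,"y": 0,"z": 0,"turn": 0,"jaw": 85},
    {"x": 0,"y": 0,"z": 0,"turn": 0,"jaw": 85}
  ]
}}

```text
clock: 2.0
position: [0.4921, 0.0638, 0.1211]
eef_rot: [0.073, 0.997, -0.0, -0.001]
contact_force: [0.6, -0.3, 0.9]
finger_gap: 0.0851
```

Run:
```python
from h import *
from workcell import r
m=r.camera_model('wrist');im=r.camera('wrist');cv2.imwrite('pics/w1.png',im[:,:,::-1])
print(m)
for n,C,ya in(('L',(.5322,.0579),-.14),('R',(.5413,-.0598),-.051)):
    e=np.array([np.cos(ya),np.sin(ya)])
    for d,z in((-.048,.046),(.017,.05),(.065,.05)): print(n,d,np.round(proj(m,[*(np.array(C)+d*e),z])))
```

```text
{'fx': 326.8771973492165, 'fy': 326.8771973492165, 'cx': 281.4954919710376, 'cy': 207.61738255935632, 'xyz': array([0.41653918, 0.07529062, 0.26401694]), 'attitude': array([0.74821767, 0.64589671, 0.09908809, 0.11475761])}
L -0.048 [281. 208.]
L 0.017 [281. 293.]
L 0.065 [282. 346.]
R -0.048 [116. 243.]
R 0.017 [134. 322.]
R 0.065 [147. 372.]
```

View pics/w1.png

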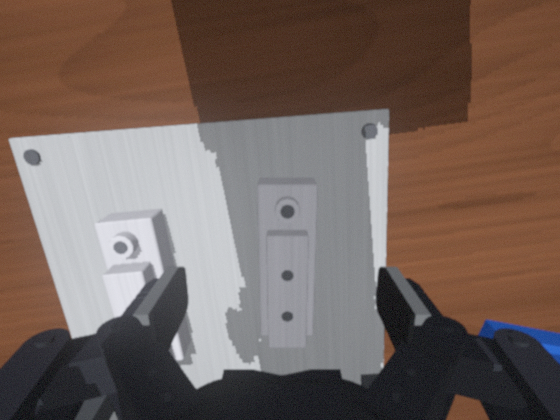

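The wrist view shows the left casting upright in the picture, boss at (287,211) against (281,208) predicted. That is about 3 mm of +y offset; yaw agrees. I shift 3 mm, descend and close lightly.

>>> {"api": "apply_moves", "payload": {
  "motion": [
    {"x": 0,"y": 3,"z": -25,"turn": 0,"jaw": 85},
    {"x": 0,"y": 0,"z": -30,"turn": 0,"jaw": 85},
    {"x": 0,"y": 0,"z": -25,"turn": 0,"jaw": 85},
    {"x": 0,"y": 0,"z": -15,"turn": 0,"jaw": 85},
    {"x": 0,"y": 0,"z": -8,"turn": 0,"jaw": 85},
    {"x": 0,"y": 0,"z": 0,"turn": 0,"jaw": 60},
    {"x": 0,"y": 0,"z": 0,"turn": 0,"jaw": 50},
    {"x": 0,"y": 0,"z": 0,"turn": 0,"jaw": 38},
    {"x": 0,"y": 0,"z": 0,"turn": 0,"jaw": 38},
    {"x": 0,"y": 0,"z": 0,"turn": 0,"jaw": 38},
    {"x": 0,"y": 0,"z": 0,"turn": 0,"jaw": 38},
    {"x": 0,"y": 0,"z": 0,"turn": 0,"jaw": 38}
  ],
  "newtons": 20
}}

```text
clock: 3.25
position: [0.4941, 0.0669, 0.0202]
eef_rot: [0.073, 0.997, 0.0, 0.002]
contact_force: [-0.7, 0.3, 5.9]
finger_gap: 0.0435
```

Gripped at 43.5 mm, as it should be (44 mm). Easing the downward press, aligning with the gauge and sliding 54 mm, which leaves about 15 mm to the bar.

>>> {"api": "apply_moves", "payload": {
  "motion": [
    {"x": 0,"y": 0,"z": 1,"turn": 0,"jaw": 38},
    {"x": 3,"y": -0.2,"z": 0,"turn": 0.01,"jaw": 38},
    {"x": 3,"y": -0.2,"z": 0,"turn": 0.01,"jaw": 38},
    {"x": 3,"y": -0.2,"z": 0,"turn": 0.01,"jaw": 38},
    {"x": 3,"y": -0.2,"z": 0,"turn": 0.01,"jaw": 38},
    {"x": 3,"y": -0.2,"z": 0,"turn": 0.01,"jaw": 38},
    {"x": 3,"y": -0.2,"z": 0,"turn": 0.01,"jaw": 38},
    {"x": 3,"y": -0.2,"z": 0,"turn": 0.01,"jaw": 38},
    {"x": 3,"y": -0.2,"z": 0,"turn": 0,"jaw": 38},
    {"x": 3,"y": -0.2,"z": 0,"turn": 0,"jaw": 38},
    {"x": 3,"y": -0.2,"z": 0,"turn": 0,"jaw": 38},
    {"x": 3,"y": -0.2,"z": 0,"turn": 0,"jaw": 38},
    {"x": 3,"y": -0.2,"z": 0,"turn": 0,"jaw": 38},
    {"x": 3,"y": -0.2,"z": 0,"turn": 0,"jaw": 38},
    {"x": 3,"y": -0.2,"z": 0,"turn": 0,"jaw": 38},
    {"x": 3,"y": -0.2,"z": 0,"turn": 0,"jaw": 38},
    {"x": 3,"y": -0.2,"z": 0,"turn": 0,"jaw": 38},
    {"x": 3,"y": -0.2,"z": 0,"turn": 0,"jaw": 38},
    {"x": 3,"y": -0.2,"z": 0,"turn": 0,"jaw": 38},
    {"x": 0,"y": 0,"z": 0,"turn": 0,"jaw": 38}
  ]
}}

```text
clock: 5.25
position: [0.5476, 0.0632, 0.0202]
eef_rot: [0.038, 0.999, 0.0, 0.001]
contact_force: [-0.5, -0.8, 5.0]
finger_gap: 0.0433
```

>>> {"api": "apply_moves", "payload": {
  "motion": [
    {"x": 1.5,"y": -0.1,"z": 0,"turn": 0,"jaw": 38},
    {"x": 1.5,"y": -0.1,"z": 0,"turn": 0,"jaw": 38},
    {"x": 1.5,"y": -0.1,"z": 0,"turn": 0,"jaw": 38},
    {"x": 1.5,"y": -0.1,"z": 0,"turn": 0,"jaw": 38},
    {"x": 1.5,"y": -0.1,"z": 0,"turn": 0,"jaw": 38},
    {"x": 1.5,"y": -0.1,"z": 0,"turn": 0,"jaw": 38},
    {"x": 1,"y": -0.1,"z": 0,"turn": 0,"jaw": 38},
    {"x": 1,"y": -0.1,"z": 0,"turn": 0,"jaw": 38}
  ]
}}

```text
clock: 6.05
position: [0.5579, 0.0625, 0.0202]
eef_rot: [0.038, 0.999, 0.0, 0.0]
contact_force: [-3.1, 0.3, 6.8]
finger_gap: 0.0433
```

>>> {"api": "apply_moves", "payload": {
  "motion": [
    {"x": 0.7,"y": 0,"z": 0,"turn": 0,"jaw": 38},
    {"x": 0.7,"y": -0.1,"z": 0,"turn": 0,"jaw": 38},
    {"x": 0.6,"y": 0,"z": 0,"turn": 0,"jaw": 38}
  ]
}}

```text
clock: 6.35
position: [0.5598, 0.0624, 0.0202]
eef_rot: [0.038, 0.999, 0.0, 0.0]
contact_force: [-2.0, 0.1, 6.5]
finger_gap: 0.0432
```

>>> {"api": "apply_moves", "payload": {
  "motion": [
    {"x": 0.7,"y": 0,"z": 0,"turn": 0,"jaw": 38},
    {"x": 0.7,"y": -0.1,"z": 0,"turn": 0,"jaw": 38},
    {"x": 0.6,"y": 0,"z": 0,"turn": 0,"jaw": 38}
  ]
}}

```text
clock: 6.65
position: [0.5618, 0.0623, 0.0202]
eef_rot: [0.038, 0.999, 0.0, 0.0]
contact_force: [-1.4, 0.4, 6.8]
finger_gap: 0.0435
```

>>> {"api": "apply_moves", "payload": {
  "motion": [
    {"x": 0.7,"y": 0,"z": 0,"turn": 0,"jaw": 38},
    {"x": 0.7,"y": -0.1,"z": 0,"turn": 0,"jaw": 38},
    {"x": 0.6,"y": 0,"z": 0,"turn": 0,"jaw": 38}
  ]
}}

```text
clock: 6.95
position: [0.5638, 0.0621, 0.0202]
eef_rot: [0.038, 0.999, 0.0, 0.0]
contact_force: [-1.8, 0.4, 6.2]
finger_gap: 0.0435
```

>>> {"api": "apply_moves", "payload": {
  "motion": [
    {"x": 0.5,"y": 0,"z": 0,"turn": 0,"jaw": 38},
    {"x": 0.5,"y": -0.1,"z": 0,"turn": 0,"jaw": 38},
    {"x": 0.5,"y": 0,"z": 0,"turn": 0,"jaw": 38}
  ]
}}

```text
clock: 7.25
position: [0.5653, 0.0621, 0.0202]
eef_rot: [0.038, 0.999, 0.0, 0.0]
contact_force: [-2.3, -0.5, 6.7]
finger_gap: 0.0431
```

>>> {"api": "apply_moves", "payload": {
  "motion": [
    {"x": 0.5,"y": 0,"z": 0,"turn": 0,"jaw": 38},
    {"x": 0.5,"y": -0.1,"z": 0,"turn": 0,"jaw": 38},
    {"x": 0.5,"y": 0,"z": 0,"turn": 0,"jaw": 38}
  ]
}}

```text
clock: 7.55
position: [0.5668, 0.062, 0.0202]
eef_rot: [0.038, 0.999, 0.0, 0.0]
contact_force: [-1.2, -0.2, 7.8]
finger_gap: 0.0436
```

>>> {"api": "apply_moves", "payload": {
  "motion": [
    {"x": 0.5,"y": 0,"z": 0,"turn": 0,"jaw": 38},
    {"x": 0.5,"y": -0.1,"z": 0,"turn": 0,"jaw": 38},
    {"x": 0.5,"y": 0,"z": 0,"turn": 0,"jaw": 38}
  ]
}}

```text
clock: 7.85
position: [0.5683, 0.0619, 0.0202]
eef_rot: [0.038, 0.999, 0.0, 0.0]
contact_force: [-2.5, -0.2, 7.1]
finger_gap: 0.0434
```

>>> {"api": "apply_moves", "payload": {
  "motion": [
    {"x": 0.5,"y": 0,"z": 0,"turn": 0,"jaw": 38},
    {"x": 0.5,"y": -0.1,"z": 0,"turn": 0,"jaw": 38},
    {"x": 0.5,"y": 0,"z": 0,"turn": 0,"jaw": 38}
  ]
}}

```text
clock: 8.15
position: [0.5698, 0.0618, 0.0202]
eef_rot: [0.038, 0.999, 0.0, 0.0]
contact_force: [-2.4, 0.1, 6.9]
finger_gap: 0.0434
```

>>> {"api": "apply_moves", "payload": {
  "motion": [
    {"x": 0.7,"y": 0,"z": 0,"turn": 0,"jaw": 38},
    {"x": 0.7,"y": -0.1,"z": 0,"turn": 0,"jaw": 38},
    {"x": 0.6,"y": 0,"z": 0,"turn": 0,"jaw": 38}
  ]
}}

```text
clock: 8.45
position: [0.5718, 0.0617, 0.0202]
eef_rot: [0.038, 0.999, 0.0, 0.0]
contact_force: [-0.9, -0.5, 6.5]
finger_gap: 0.0436
```

>>> {"api": "apply_moves", "payload": {
  "motion": [
    {"x": 0.7,"y": 0,"z": 0,"turn": 0,"jaw": 38},
    {"x": 0.7,"y": -0.1,"z": 0,"turn": 0,"jaw": 38},
    {"x": 0.6,"y": 0,"z": 0,"turn": 0,"jaw": 38}
  ]
}}

```text
clock: 8.75
position: [0.5738, 0.0616, 0.0202]
eef_rot: [0.038, 0.999, 0.0, 0.0]
contact_force: [-3.7, 1.0, 7.0]
finger_gap: 0.0435
```

Run:
```python
from workcell import r
import cv2
a=r.camera('scene')[:,:,::-1]
cv2.imwrite('pics/s2.png',cv2.resize(a[170:300,190:350],None,fx=4.6,fy=4.6,interpolation=cv2.INTER_CUBIC))
```

```text
(no output)
```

View pics/s2.png

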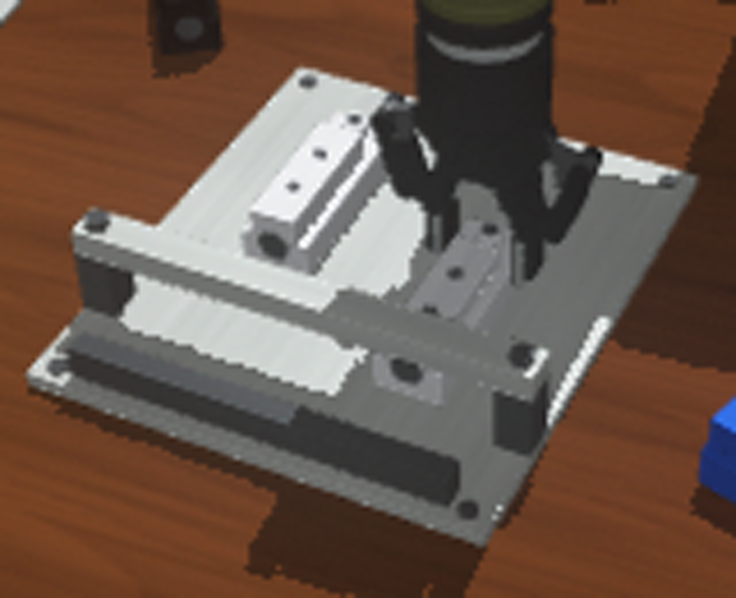

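Run:
```python
from h import *
from workcell import r
m=r.camera_model('scene');a=-.0713;X=np.array([np.cos(a),np.sin(a)]);Y=np.array([-X[1],X[0]]);o=np.array([.61706,-.00739])
def g(u,v,z):
    q=ray(m,(190+u/4.6,170+v/4.6),z)[:2]-o; return np.round([q@X*1e3,q@Y*1e3],1)
print('nose foot',g(406,397,.01),g(406,370,.023),'stop face top',g(295,400,.032),g(70,335,.032),'bar rear-bottom? ',g(340,297,.07),'plate corners',g(30,378,.01),g(484,545,.01),g(300,70,.01))
```

```text
nose foot [59.8 66.5] [52.1 63.1] stop face top [106.4  22.3] [ 114.7 -119.3] bar rear-bottom?  [58.2 26.9] plate corners [ 136.1 -135.9] [139.3 150.8] [-191.2 -138.1]
```

The nose (crop 405,370) is at about gauge x 52-55 and the force is still only sliding friction, so this casting seems to clear. I'll continue carefully.

>>> {"api": "apply_moves", "payload": {
  "motion": [
    {"x": 1,"y": -0.1,"z": 0,"turn": 0,"jaw": 38},
    {"x": 1,"y": -0.1,"z": 0,"turn": 0,"jaw": 38},
    {"x": 1,"y": 0,"z": 0,"turn": 0,"jaw": 38},
    {"x": 1,"y": -0.1,"z": 0,"turn": 0,"jaw": 38},
    {"x": 1,"y": -0.1,"z": 0,"turn": 0,"jaw": 38}
  ]
}}

```text
clock: 9.3
position: [0.5788, 0.0612, 0.0202]
eef_rot: [0.038, 0.999, 0.0, 0.0]
contact_force: [-1.6, 0.1, 6.4]
finger_gap: 0.043
```

>>> {"api": "apply_moves", "payload": {
  "motion": [
    {"x": 2,"y": -0.1,"z": 0,"turn": 0,"jaw": 38},
    {"x": 2,"y": -0.1,"z": 0,"turn": 0,"jaw": 38},
    {"x": 2,"y": -0.1,"z": 0,"turn": 0,"jaw": 38},
    {"x": 2,"y": -0.2,"z": 0,"turn": 0,"jaw": 38},
    {"x": 2,"y": -0.2,"z": 0,"turn": 0,"jaw": 38},
    {"x": 2,"y": -0.1,"z": 0,"turn": 0,"jaw": 38},
    {"x": 2,"y": -0.2,"z": 0,"turn": 0,"jaw": 38},
    {"x": 2,"y": -0.1,"z": 0,"turn": 0,"jaw": 38},
    {"x": 2,"y": -0.2,"z": 0,"turn": 0,"jaw": 38},
    {"x": 2,"y": -0.1,"z": 0,"turn": 0,"jaw": 38}
  ]
}}

```text
clock: 10.3
position: [0.5989, 0.0598, 0.0202]
eef_rot: [0.038, 0.999, 0.0, 0.0]
contact_force: [-2.6, 0.2, 6.0]
finger_gap: 0.0433
```

>>> {"api": "apply_moves", "payload": {
  "motion": [
    {"x": 2,"y": -0.1,"z": 0,"turn": 0,"jaw": 38},
    {"x": 2,"y": -0.1,"z": 0,"turn": 0,"jaw": 38},
    {"x": 2,"y": -0.1,"z": 0,"turn": 0,"jaw": 38},
    {"x": 2,"y": -0.2,"z": 0,"turn": 0,"jaw": 38},
    {"x": 2,"y": -0.2,"z": 0,"turn": 0,"jaw": 38},
    {"x": 2,"y": -0.1,"z": 0,"turn": 0,"jaw": 38},
    {"x": 1,"y": -0.1,"z": 0,"turn": 0,"jaw": 38},
    {"x": 1,"y": -0.1,"z": 0,"turn": 0,"jaw": 38},
    {"x": 1,"y": -0.1,"z": 0,"turn": 0,"jaw": 38}
  ]
}}

```text
clock: 11.2
position: [0.6138, 0.0587, 0.0202]
eef_rot: [0.038, 0.999, 0.0, 0.0]
contact_force: [-2.3, 0.4, 6.9]
finger_gap: 0.0435
```

It clears. Creeping up to the stop.

>>> {"api": "apply_moves", "payload": {
  "motion": [
    {"x": 1,"y": -0.1,"z": 0,"turn": 0,"jaw": 38},
    {"x": 1,"y": 0,"z": 0,"turn": 0,"jaw": 38},
    {"x": 1,"y": -0.1,"z": 0,"turn": 0,"jaw": 38},
    {"x": 0.5,"y": -0.1,"z": 0,"turn": 0,"jaw": 38},
    {"x": 0.5,"y": 0,"z": 0,"turn": 0,"jaw": 38}
  ]
}}

```text
clock: 11.7
position: [0.6178, 0.0584, 0.0202]
eef_rot: [0.038, 0.999, 0.0, 0.0]
contact_force: [-2.1, 0.4, 6.2]
finger_gap: 0.0437
```

>>> {"api": "apply_moves", "payload": {
  "motion": [
    {"x": 0.7,"y": 0,"z": 0,"turn": 0,"jaw": 38},
    {"x": 0.7,"y": -0.1,"z": 0,"turn": 0,"jaw": 38},
    {"x": 0.6,"y": 0,"z": 0,"turn": 0,"jaw": 38}
  ]
}}

```text
clock: 12.0
position: [0.6198, 0.0582, 0.0202]
eef_rot: [0.038, 0.999, 0.0, 0.0]
contact_force: [-1.7, 0.5, 7.0]
finger_gap: 0.0434
```

>>> {"api": "apply_moves", "payload": {
  "motion": [
    {"x": 0.5,"y": 0,"z": 0,"turn": 0,"jaw": 38},
    {"x": 0.5,"y": -0.1,"z": 0,"turn": 0,"jaw": 38},
    {"x": 0.5,"y": 0,"z": 0,"turn": 0,"jaw": 38}
  ]
}}

```text
clock: 12.3
position: [0.6213, 0.0582, 0.0202]
eef_rot: [0.038, 0.999, 0.0, 0.0]
contact_force: [-1.4, -0.7, 6.0]
finger_gap: 0.0432
```

>>> {"api": "apply_moves", "payload": {
  "motion": [
    {"x": 0.5,"y": 0,"z": 0,"turn": 0,"jaw": 38},
    {"x": 0.5,"y": -0.1,"z": 0,"turn": 0,"jaw": 38}
  ]
}}

```text
clock: 12.5
position: [0.6223, 0.0581, 0.0202]
eef_rot: [0.038, 0.999, 0.0, 0.0]
contact_force: [-2.7, 1.1, 6.4]
finger_gap: 0.0432
```

>>> {"api": "apply_moves", "payload": {
  "motion": [
    {"x": 0.5,"y": 0,"z": 0,"turn": 0,"jaw": 38},
    {"x": 0.5,"y": -0.1,"z": 0,"turn": 0,"jaw": 38}
  ]
}}

```text
clock: 12.7
position: [0.6233, 0.058, 0.0202]
eef_rot: [0.038, 0.999, 0.0, 0.0]
contact_force: [-2.2, -0.1, 6.1]
finger_gap: 0.0434
```

>>> {"api": "apply_moves", "payload": {
  "motion": [
    {"x": 0.5,"y": 0,"z": 0,"turn": 0,"jaw": 38},
    {"x": 0.5,"y": 0,"z": 0,"turn": 0,"jaw": 38}
  ]
}}

```text
clock: 12.9
position: [0.6233, 0.058, 0.0202]
eef_rot: [0.038, 0.999, 0.0, -0.001]
contact_force: [-6.8, -0.3, 10.4]
finger_gap: 0.0433
```

>>> {"api": "apply_moves", "payload": {
  "motion": [
    {"x": 0.5,"y": 0,"z": 0,"turn": 0,"jaw": 38},
    {"x": 0.5,"y": -0.1,"z": 0,"turn": 0,"jaw": 38}
  ]
}}

```text
clock: 13.1
position: [0.6234, 0.058, 0.0201]
eef_rot: [0.038, 0.999, -0.0, -0.002]
contact_force: [-9.3, 1.7, 11.4]
finger_gap: 0.0434
```

Stop contact was felt at TCP x = 0.6233 (my estimate put the nose at 104.6 there), about 7 N. Easing off, releasing and going to the right casting: grasp at (0.501, -0.055), turn +0.025.

>>> {"api": "apply_moves", "payload": {
  "motion": [
    {"x": -1,"y": 0,"z": 0.5,"turn": 0,"jaw": 38},
    {"x": 0,"y": 0,"z": 0,"turn": 0,"jaw": 60},
    {"x": 0,"y": 0,"z": 0,"turn": 0,"jaw": 85},
    {"x": 0,"y": 0,"z": 0,"turn": 0,"jaw": 85},
    {"x": 0,"y": 0,"z": 0,"turn": 0,"jaw": 85},
    {"x": 0,"y": 0,"z": 20,"turn": 0,"jaw": 85},
    {"x": 0,"y": 0,"z": 30,"turn": 0,"jaw": 85},
    {"x": 0,"y": 0,"z": 30,"turn": 0,"jaw": 85},
    {"x": -24,"y": -22,"z": 0,"turn": 0.005,"jaw": 85},
    {"x": -24,"y": -22,"z": 0,"turn": 0.005,"jaw": 85},
    {"x": -24,"y": -23,"z": 0,"turn": 0.005,"jaw": 85},
    {"x": -25,"y": -23,"z": 0,"turn": 0.005,"jaw": 85},
    {"x": -25,"y": -23,"z": 0,"turn": 0.005,"jaw": 85},
    {"x": 0,"y": 0,"z": 0,"turn": 0,"jaw": 85},
    {"x": 0,"y": 0,"z": 0,"turn": 0,"jaw": 85}
  ]
}}

```text
clock: 14.6
position: [0.502, -0.0556, 0.1]
eef_rot: [0.027, 1.0, 0.0, 0.0]
contact_force: [0.4, -0.3, 0.1]
finger_gap: 0.0851
```

Run:
```python
from h import *
from workcell import r
t=r.camera('top')[:,:,::-1];w=r.camera('wrist')[:,:,::-1]
cv2.imwrite('pics/two.png',np.hstack([cv2.resize(t[125:275,215:360],(400,414),interpolation=cv2.INTER_CUBIC),cv2.resize(w,(400,300))[:414] if 0 else cv2.copyMakeBorder(cv2.resize(w,(400,300)),0,114,0,0,0)]))
```

```text
(no output)
```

View pics/two.png

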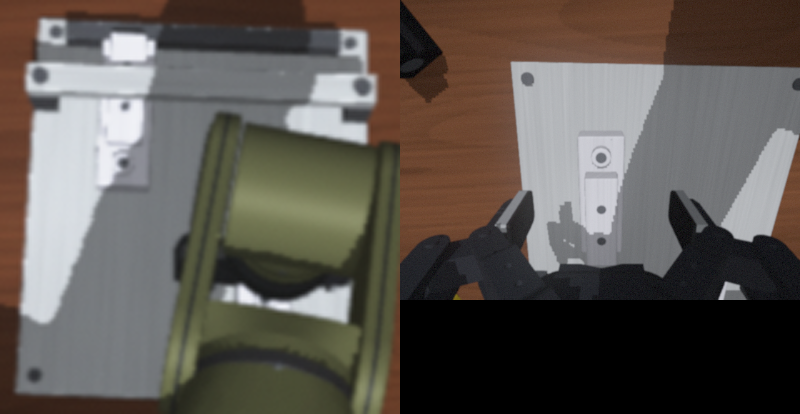

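The left casting sits under the bar at the stop (128,45 in the left panel). The wrist view has the right casting centred between the fingers (column 201 of 400). Descending and gripping.

>>> {"api": "apply_moves", "payload": {
  "motion": [
    {"x": 0,"y": 0,"z": -25,"turn": 0,"jaw": 85},
    {"x": 0,"y": 0,"z": -25,"turn": 0,"jaw": 85},
    {"x": 0,"y": 0,"z": -20,"turn": 0,"jaw": 85},
    {"x": 0,"y": 0,"z": -10.5,"turn": 0,"jaw": 85},
    {"x": 0,"y": 0,"z": 0,"turn": 0,"jaw": 60},
    {"x": 0,"y": 0,"z": 0,"turn": 0,"jaw": 50},
    {"x": 0,"y": 0,"z": 0,"turn": 0,"jaw": 38},
    {"x": 0,"y": 0,"z": 0,"turn": 0,"jaw": 38},
    {"x": 0,"y": 0,"z": 0,"turn": 0,"jaw": 38},
    {"x": 0,"y": 0,"z": 0,"turn": 0,"jaw": 38},
    {"x": 0,"y": 0,"z": 0,"turn": 0,"jaw": 38}
  ],
  "newtons": 20
}}

```text
clock: 15.8
position: [0.5033, -0.0553, 0.0207]
eef_rot: [0.026, 1.0, -0.0, 0.001]
contact_force: [0.4, 1.0, 5.6]
finger_gap: 0.0437
```

>>> {"api": "apply_moves", "payload": {
  "motion": [
    {"x": 3,"y": -0.2,"z": 0,"turn": -0.01,"jaw": 38},
    {"x": 3,"y": -0.2,"z": 0,"turn": -0.01,"jaw": 38},
    {"x": 3,"y": -0.2,"z": 0,"turn": 0,"jaw": 38},
    {"x": 3,"y": -0.2,"z": 0,"turn": 0,"jaw": 38},
    {"x": 3,"y": -0.2,"z": 0,"turn": 0,"jaw": 38},
    {"x": 3,"y": -0.2,"z": 0,"turn": 0,"jaw": 38},
    {"x": 3,"y": -0.2,"z": 0,"turn": 0,"jaw": 38},
    {"x": 3,"y": -0.2,"z": 0,"turn": 0,"jaw": 38},
    {"x": 3,"y": -0.2,"z": 0,"turn": 0,"jaw": 38},
    {"x": 3,"y": -0.2,"z": 0,"turn": 0,"jaw": 38},
    {"x": 3,"y": -0.2,"z": 0,"turn": 0,"jaw": 38},
    {"x": 3,"y": -0.2,"z": 0,"turn": 0,"jaw": 38},
    {"x": 2,"y": -0.2,"z": 0,"turn": 0,"jaw": 38},
    {"x": 2,"y": -0.2,"z": 0,"turn": 0,"jaw": 38}
  ]
}}

```text
clock: 17.2
position: [0.5426, -0.0583, 0.0207]
eef_rot: [0.036, 0.999, -0.0, 0.0]
contact_force: [-2.5, -0.4, 8.6]
finger_gap: 0.0436
```

>>> {"api": "apply_moves", "payload": {
  "motion": [
    {"x": 1,"y": -0.1,"z": 0,"turn": 0,"jaw": 38},
    {"x": 1,"y": 0,"z": 0,"turn": 0,"jaw": 38},
    {"x": 1,"y": -0.1,"z": 0,"turn": 0,"jaw": 38},
    {"x": 1,"y": -0.1,"z": 0,"turn": 0,"jaw": 38},
    {"x": 0.5,"y": 0,"z": 0,"turn": 0,"jaw": 38}
  ]
}}

```text
clock: 17.7
position: [0.5471, -0.0586, 0.0207]
eef_rot: [0.036, 0.999, -0.0, 0.0]
contact_force: [-2.5, 0.9, 8.7]
finger_gap: 0.0433
```

>>> {"api": "apply_moves", "payload": {
  "motion": [
    {"x": 0.7,"y": 0,"z": 0,"turn": 0,"jaw": 38},
    {"x": 0.7,"y": -0.1,"z": 0,"turn": 0,"jaw": 38},
    {"x": 0.6,"y": 0,"z": 0,"turn": 0,"jaw": 38}
  ]
}}

```text
clock: 18.0
position: [0.5491, -0.0588, 0.0207]
eef_rot: [0.036, 0.999, -0.0, 0.0]
contact_force: [-2.4, 0.7, 7.7]
finger_gap: 0.0435
```

>>> {"api": "apply_moves", "payload": {
  "motion": [
    {"x": 0.5,"y": 0,"z": 0,"turn": 0,"jaw": 38},
    {"x": 0.5,"y": -0.1,"z": 0,"turn": 0,"jaw": 38}
  ]
}}

```text
clock: 18.2
position: [0.5501, -0.0588, 0.0207]
eef_rot: [0.036, 0.999, -0.0, 0.0]
contact_force: [-3.1, -0.1, 7.5]
finger_gap: 0.0439
```

>>> {"api": "apply_moves", "payload": {
  "motion": [
    {"x": 0.5,"y": 0,"z": 0,"turn": 0,"jaw": 38},
    {"x": 0.5,"y": -0.1,"z": 0,"turn": 0,"jaw": 38}
  ]
}}

```text
clock: 18.4
position: [0.551, -0.0589, 0.0207]
eef_rot: [0.036, 0.999, -0.0, 0.0]
contact_force: [-2.6, -0.3, 7.7]
finger_gap: 0.0434
```

>>> {"api": "apply_moves", "payload": {
  "motion": [
    {"x": 0.5,"y": 0,"z": 0,"turn": 0,"jaw": 38},
    {"x": 0.5,"y": -0.1,"z": 0,"turn": 0,"jaw": 38}
  ]
}}

```text
clock: 18.6
position: [0.552, -0.059, 0.0207]
eef_rot: [0.036, 0.999, -0.0, 0.0]
contact_force: [-2.1, 0.9, 7.9]
finger_gap: 0.0436
```

>>> {"api": "apply_moves", "payload": {
  "motion": [
    {"x": 0.5,"y": 0,"z": 0,"turn": 0,"jaw": 38},
    {"x": 0.5,"y": -0.1,"z": 0,"turn": 0,"jaw": 38}
  ]
}}

```text
clock: 18.8
position: [0.5531, -0.0591, 0.0207]
eef_rot: [0.036, 0.999, -0.0, 0.0]
contact_force: [-2.5, 0.7, 7.3]
finger_gap: 0.0436
```

>>> {"api": "apply_moves", "payload": {
  "motion": [
    {"x": 0.5,"y": 0,"z": 0,"turn": 0,"jaw": 38},
    {"x": 0.5,"y": -0.1,"z": 0,"turn": 0,"jaw": 38}
  ]
}}

```text
clock: 19.0
position: [0.554, -0.0592, 0.0207]
eef_rot: [0.036, 0.999, -0.0, 0.0]
contact_force: [-1.5, -0.2, 8.2]
finger_gap: 0.0435
```

>>> {"api": "apply_moves", "payload": {
  "motion": [
    {"x": 0.5,"y": 0,"z": 0,"turn": 0,"jaw": 38},
    {"x": 0.5,"y": -0.1,"z": 0,"turn": 0,"jaw": 38}
  ]
}}

```text
clock: 19.2
position: [0.5544, -0.0592, 0.0207]
eef_rot: [0.036, 0.999, -0.0, -0.001]
contact_force: [-5.5, -0.0, 11.9]
finger_gap: 0.0435
```

Contact came at TCP x = 0.5543, where the bar was predicted. Pressing slightly more and holding.

>>> {"api": "apply_moves", "payload": {
  "motion": [
    {"x": 0.4,"y": 0,"z": 0,"turn": 0,"jaw": 38},
    {"x": 0.4,"y": 0,"z": 0,"turn": 0,"jaw": 38},
    {"x": 0,"y": 0,"z": 0,"turn": 0,"jaw": 38}
  ]
}}

```text
clock: 19.5
position: [0.5544, -0.0592, 0.0207]
eef_rot: [0.036, 0.999, -0.0, -0.002]
contact_force: [-7.2, 0.5, 13.0]
finger_gap: 0.0432
```

>>> {"api": "apply_moves", "payload": {
  "motion": [
    {"x": 0.2,"y": 0,"z": 0,"turn": 0,"jaw": 38},
    {"x": 0,"y": 0,"z": 0,"turn": 0,"jaw": 38},
    {"x": 0,"y": 0,"z": 0,"turn": 0,"jaw": 38},
    {"x": 0,"y": 0,"z": 0,"turn": 0,"jaw": 38},
    {"x": 0,"y": 0,"z": 0,"turn": 0,"jaw": 38},
    {"x": 0,"y": 0,"z": 0,"turn": 0,"jaw": 38},
    {"x": 0,"y": 0,"z": 0,"turn": 0,"jaw": 38},
    {"x": 0,"y": 0,"z": 0,"turn": 0,"jaw": 38}
  ]
}}

```text
clock: 20.3
position: [0.5545, -0.0592, 0.0207]
eef_rot: [0.036, 0.999, -0.0, -0.002]
contact_force: [-8.6, -0.2, 14.0]
finger_gap: 0.0439
```

Held over 1 s at about 6-7 N. Drawing back 50 mm, releasing and lifting.

>>> {"api": "apply_moves", "payload": {
  "motion": [
    {"x": -1,"y": 0.1,"z": 0,"turn": 0,"jaw": 38},
    {"x": -2,"y": 0.1,"z": 0,"turn": 0,"jaw": 38},
    {"x": -4,"y": 0.3,"z": 0,"turn": 0,"jaw": 38},
    {"x": -4,"y": 0.3,"z": 0,"turn": 0,"jaw": 38},
    {"x": -4,"y": 0.3,"z": 0,"turn": 0,"jaw": 38},
    {"x": -4,"y": 0.3,"z": 0,"turn": 0,"jaw": 38},
    {"x": -4,"y": 0.3,"z": 0,"turn": 0,"jaw": 38},
    {"x": -4,"y": 0.3,"z": 0,"turn": 0,"jaw": 38},
    {"x": -4,"y": 0.3,"z": 0,"turn": 0,"jaw": 38},
    {"x": -4,"y": 0.3,"z": 0,"turn": 0,"jaw": 38},
    {"x": -4,"y": 0.3,"z": 0,"turn": 0,"jaw": 38},
    {"x": -4,"y": 0.3,"z": 0,"turn": 0,"jaw": 38},
    {"x": -4,"y": 0.3,"z": 0,"turn": 0,"jaw": 38},
    {"x": -4,"y": 0.3,"z": 0,"turn": 0,"jaw": 38},
    {"x": -2,"y": 0,"z": 0,"turn": 0,"jaw": 38},
    {"x": 0,"y": 0,"z": 0,"turn": 0,"jaw": 38}
  ]
}}

```text
clock: 21.9
position: [0.5035, -0.0555, 0.0207]
eef_rot: [0.036, 0.999, -0.0, 0.001]
contact_force: [0.1, 0.6, 7.4]
finger_gap: 0.0432
```

>>> {"api": "apply_moves", "payload": {
  "motion": [
    {"x": 0,"y": 0,"z": 0,"turn": 0,"jaw": 60},
    {"x": 0,"y": 0,"z": 0,"turn": 0,"jaw": 85},
    {"x": 0,"y": 0,"z": 0,"turn": 0,"jaw": 85},
    {"x": 0,"y": 0,"z": 0,"turn": 0,"jaw": 85},
    {"x": 0,"y": 0,"z": 20,"turn": 0,"jaw": 85},
    {"x": 0,"y": 0,"z": 30,"turn": 0,"jaw": 85},
    {"x": 0,"y": 0,"z": 40,"turn": 0,"jaw": 85},
    {"x": 0,"y": 0,"z": 50,"turn": 0,"jaw": 85},
    {"x": 0,"y": 0,"z": 50,"turn": 0,"jaw": 85},
    {"x": -5,"y": -45,"z": 0,"turn": 0,"jaw": 85},
    {"x": -5,"y": -45,"z": 0,"turn": 0,"jaw": 85},
    {"x": -5,"y": -45,"z": 0,"turn": 0,"jaw": 85},
    {"x": -5,"y": -45,"z": 0,"turn": 0,"jaw": 85},
    {"x": -5,"y": -45,"z": 0,"turn": 0,"jaw": 85},
    {"x": -5,"y": -45,"z": 0,"turn": 0,"jaw": 85},
    {"x": 0,"y": 0,"z": 0,"turn": 0,"jaw": 85},
    {"x": 0,"y": 0,"z": 0,"turn": 0,"jaw": 85}
  ]
}}

```text
clock: 23.6
position: [0.472, -0.3259, 0.2086]
eef_rot: [0.037, 0.999, 0.001, -0.001]
contact_force: [0.4, 0.2, 0.4]
finger_gap: 0.0851
```

Run:
```python
from h import *
from workcell import r
t=r.camera('top')[:,:,::-1]
cv2.imwrite('pics/end.png',cv2.resize(t[125:275,215:360],None,fx=4,fy=4,interpolation=cv2.INTER_CUBIC))
```

```text
(no output)
```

View pics/end.png

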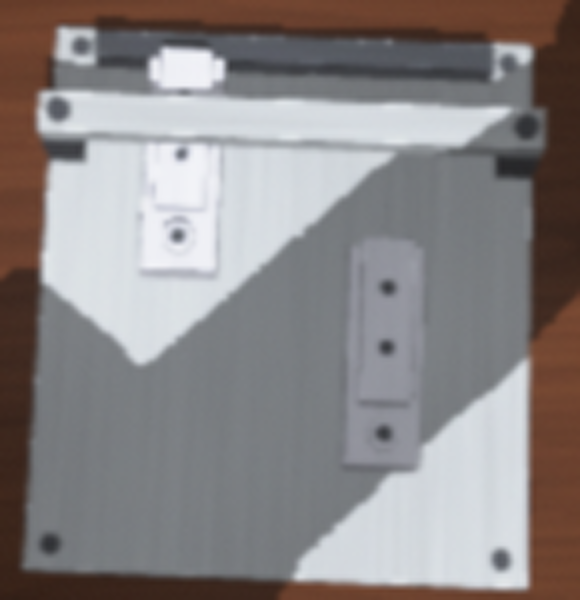

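The left casting is under the bar: boss (177,235), tail edge at about row 272. The right one stands back: boss (384,433), nose at row 240. Now measuring both noses.

Run:
```python
from h import *
from workcell import r
m=r.camera_model('top');a=-.0713;X=np.array([np.cos(a),np.sin(a)]);Y=np.array([-X[1],X[0]]);o=np.array([.61706,-.00739])
def g(u,v,z):
    q=ray(m,(215+u/4,125+v/4),z)[:2]-o; return np.round([q@X*1e3,q@Y*1e3],1)
print('L boss+113',g(177,235,.046)+[113,0],'tail+130',g(179,272,.036)+[130,0],'hole-hole dir',g(181,154,.05),'nose',g(187,48,.05))
print('R boss+113',g(384,433,.046)+[113,0],'nose',g(390,240,.052),'tail+130',g(382,468,.036)+[130,0])
```

```text
L boss+113 [105.5  63.4] tail+130 [103.   61.8] hole-hole dir [40.1 63.1] nose [105.1  62.6]
R boss+113 [ -5.9 -58.9] nose [ -7.6 -59.3] tail+130 [ -7.4 -58.8]
```

```bash
python3 -c "
from workcell import r
print(r.finish_job())"
```

```text
the job is handed in; nothing more can be done
None
```

I checked both castings on the gauge and handed the job in after about 24 s on the robot clock; it reports no verdict.

- **Left casting (clears):** It slid under the bar with only sliding friction (about 2 N) and met the end stop with about 7 N. I released it there. In the last picture its nose measures gauge x = 103 to 105.5 mm; the stop face is at 105 mm.
- **Right casting (too tall):** It stopped at the predicted bar position. I held it there for over 1 s at about 5–7 N, then drew it back and released it. Its nose now stands at about x = -6 to -8 mm, roughly 50 mm in front of the bar.

Highest horizontal force at the wrist was about 9 N. The gripper is open and well clear of everything.

- **Disagreements:** The oblique scene camera read up to about 9 mm too far along x against the known gauge dimensions. I relied on the top camera and on touch instead.
- **Not checked:** The jar, dish and wrench were not measured again, but the arm never came near them at low height.

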